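# Set the transport lock of the sample feeder

### The job

Lock the sample feeder for transport: pick up the orange-handled key, lower its foot through the orange-framed window at the right end of the feeder's slot, and, pressing lightly on its spring handle, slide it along the slot to the left until its foot drops into the notch hidden under the cover. Stop there at once and leave the key standing upright, fully down in the notch. Be gentle - never ram or press it against the feeder with more than 25 N - and leave the bottle and the vial where they are.

Things in the scene. Friction and masses are not known exactly. Their poses are not given: they have to be found in the camera images.
- feeder: Sample feeder, fixed: low white instrument, flat grey cover. Origin at worktop level under the slot's centre line; z up, y along the slot (left as the robot sees it), x away from the robot. Cover top 35 mm high, cover 4 mm thick, x -55 to 44, y -120 to 120 mm; behind it a housing 70 mm high. Slot 11 mm wide, y -80 to +100 mm. Below the cover the space is 40 mm wide in x.
- window (a point): Centre of the orange-edged window at the right end of the slot (feeder y = -80 mm), at the cover's top. Opening 38 mm (feeder x) by 24 mm (feeder y).
- bar_level (a point): Point 15 mm straight below the window's centre, level with the tops (20 mm above the worktop) of two flat black bars, one on each side of the slot under the cover, on which the key's foot rides all along, also below the window.
- slot_end (a point): Closed left end of the slot (y = +100 mm), at the cover's top. The notch: both bars are cut by one gap, 20 mm long in y, 8 mm deep (floor 12 mm above the worktop), hidden under the cover; its centre is anywhere from feeder y = -15 to +45 mm, differently each time. A foot dropped in it meets its end wall and cannot slide on.
- lock_key: Loose lock key, about 0.11 kg, 78 mm high, at first upright on the worktop. Origin: centre of the foot's underside, z up the shank. Steel foot 30 (key x) x 16 (key y) x 8 mm, shank 6 mm thick, square orange handle 22 x 22 mm with faces square to key x and y. The foot passes window and notch only with key x along feeder x (either way round).
- key_grip (a point): Middle of the orange handle, which is 40 mm high (35 to 75 mm above the foot's underside when not pressed; a black button on top). Moves with the handle.
- key_handle (a joint): How far the handle is pressed down along the shank towards the foot, m: 0 = not pressed, at most 0.009. Springs back: about 1 N to start, plus 0.3 N for each mm. When the foot drops into the notch it springs back towards 0.
- amber: Brown glass bottle with a blue cap, 51 mm in diameter, 90 mm high; origin under its centre. Not to be moved.
- vial: Small clear vial with a white cap, 22 mm in diameter, 50 mm high; origin under its centre. Not to be moved.
There are look-alikes about, which are no part of the job. Of the things like the lock_key, leave any that is purple; of the rest the smaller one is meant.

How it is judged:
By the outcome, as a careful person would: the job done as asked, in the order asked, and still so for the second after the job is handed in, with the robot touching nothing.
It also fails if it takes over 53 s, if anything falls off the work surface, if the arm or the gripper's body presses on something with over 40 N, if the wrist force passes 120 N, or if a joint passes its speed limit or range.

### The arm

A 6-joint arm with a two-finger parallel gripper is mounted at the origin on a cart in front of the work surface, level with it; the furniture and walls round the work are solid. World frame = base frame: x ahead of the robot, y to its left, z up, the work surface at z = 0. Lengths are in mm, angles in degrees, forces in N, time in s.
With the tool pointing down it reaches from about 350 to 850 mm from the base axis. Payload 8.1 kg.
Tool frame: the origin (TCP) lies midway between the tips of the shut fingers; the grasp point (between the pads) lies 19 mm behind it; z points along the fingers, y is the line along which they close (so a half turn about z gives the same grasp; the last joint's range is limited). The gripper opens to 85 mm and grips with 20 to 120 N. Pads are 22 mm wide; open, the fingers measure 114 mm over their backs; the gripper's body (76 mm by 85 mm) begins 54 mm behind the grasp point. The pads swing forward as they close: fully open they stand 13 mm farther back than shut.
Start: joints at [72.055, 7.471, 85.268, -0, 87.261, -4.893], TCP at [135.478, 584.509, 231.292] pointing down, gripper open.
Joint ranges: [-169.43, 169.43], [-51.17, 129.36], [1.28, 143.12], [-76.62, 256.62], [0, 156.53], [-152.29, 152.29]. Speed limits (degrees/s): [136.94, 136.94, 159.86, 180, 180, 180].

### API

Orientations are given as [roll, pitch, yaw] about the fixed x, y, z axes, in that order (R = Rz(yaw) Ry(pitch) Rx(roll)).
In Python, from bench import r gives the robot as it stands. The module is installed in compiled form; this text tells all that it offers.
- The arm moves only by the tool jog_arm, never from a script. Its argument "rows" is a list of rows, each a list of 2 entries, a list of its own where there are three numbers: the shift along the tool's x, y, z in mm, then the turn, a rotation vector about the tool's x, y, z in rad. A call has 1 to 10 rows; each row is the pose to reach, as a shift and turn from the pose commanded when the call began, along the tool's axes at that moment; what a row does not reach only later rows make up. A row lasts 1/10 s, in which the tool goes at most 50 mm and 8.59 degrees, less where a joint would pass 70% of its speed; a pose out of reach is approached as far as the arm can. A call with a gripper value outside its range is refused whole. "grip" is the finger opening in mm, from 0 to 85.4, set as the call begins (left out, the last holds). The fingers move at their own pace and stop on an object; "force" is the grip in N (left out, the last holds). Time passes only in rows, so rows that repeat a pose let the fingers close. It gives the time, the measured TCP pose, the force, the opening and the grip force at its end, in the units of the state.
- r.sense(): the state, without advancing time (a new reading comes with each control period).
- r.snapshot(name): name is "scene" or "side" or "wrist"; returns (picture, depth): 384x512x3 uint8, blue, green, red; 384x512 float32, mm along the optical axis (not along the pixel's ray), 0 where there is no reading.
- r.camera_params(name): a dict with "fx", "fy", "cx", "cy" (pixels), "pose" (4x4, takes a point from camera to world coordinates); the wrist camera has in their place "tool_from_camera" (4x4, takes a point from camera to tool coordinates, whose origin is the TCP and whose axes are the flange's). Camera axes: x right, y down, z forward; pixel columns grow to the right and rows downward; lengths in mm; the calibration is good to about 2 mm. A picture is of the moment at which its call begins: read the wrist's pose just before it. camera_params takes no time and is no camera call.
- r.hand_in(): hands the job in; it is judged then, once.
The state is a dict: "time": time; "joint_pos": joint angles; "qd": joint speeds; "joint_efforts": joint torques, N m; "tool_pos": TCP position; "tcp_rot": TCP orientation; "ft_force": force on the tool from outside, world axes, zero at the start; "wrist_torque": the same for the moment, N m; "finger_gap": finger opening in mm; "grip_force": force on a finger pad.
Only numpy, scipy, OpenCV 4.12 (cv2) and the standard library are available. Lean on these libraries where they do the work, as an engineer would, in place of code of your own. Each camera call takes 0.05 s, during which the arm holds its last target. There are 200 camera calls.

## Working session

There is one attempt and no reset: what is moved stays moved. The work goes in short steps, Python scripts to look and compute and a tool call to move; the robot and the scene stay as the last step left them, time stands still between calls to the robot, and variables do not carry over. Pictures are saved under pics/ and viewed, at most 10 in all, crops included, and the job is handed in when it is done.

Besides the shell and the picture viewer there is one more tool, called after "Emit:" as a command line: name --argument value ..., lists and objects as JSON in quotes. jog_arm: Moves the arm, as the interface text tells. Its arguments: {"type":"object","properties":{"rows":{"type":"array"},"grip":{"type":"number"},"force":{"type":"number"}},"required":["rows"]}

```bash
mkdir -p pics
cat > h.py <<'E'
import numpy as np, cv2
from bench import r
from scipy.spatial.transform import Rotation as R
def snap(n):
    s=r.sense(); im,d=r.snapshot(n); p=r.camera_params(n)
    if 'pose' in p: T=np.array(p['pose'])
    else:
        W=np.eye(4); W[:3,3]=s['tool_pos']; W[:3,:3]=R.from_euler('xyz',s['tcp_rot'],degrees=True).as_matrix()
        T=W@np.array(p['tool_from_camera'])
    v,u=np.mgrid[:384,:512]
    P=np.stack([(u-p['cx'])/p['fx']*d,(v-p['cy'])/p['fy']*d,d],-1)@T[:3,:3].T+T[:3,3]
    P[d==0]=np.nan
    return im,d,P,T,p
E
python3 - <<'E'
from h import *
for n in ('scene','side'):
    im,d,P,T,p=snap(n); cv2.imwrite(f'pics/{n}0.png',cv2.resize(im,(800,600))); np.savez(f'{n}0.npz',im=im,P=P,T=T)
    print(n,T.round(2).tolist(),p['fx'])
print(r.sense())
E
```

```text
scene [[0.69, -0.5, 0.53, 1.12], [-0.73, -0.47, 0.5, -491.97], [-0.0, -0.73, -0.69, 813.39], [0.0, 0.0, 0.0, 1.0]] 377.3136324934223
side [[0.9, -0.18, 0.4, 163.96], [-0.44, -0.34, 0.83, -861.87], [-0.02, -0.92, -0.38, 474.04], [0.0, 0.0, 0.0, 1.0]] 442.27032173163246
{'time': 0.1, 'joint_pos': array([ 7.20553123e+01,  7.51339857e+00,  8.53249717e+01,  4.03951883e-04,
        8.72636125e+01, -4.89481714e+00]), 'qd': array([ 0.02376327, -0.09565118, -0.09523038, -0.0082839 ,  0.01604143,
        0.1061519 ]), 'joint_efforts': array([ 1.70041203e-03, -5.70953608e+01, -5.01943731e+01, -2.01171160e-04,
        8.13323655e-03,  1.39509720e-05]), 'tool_pos': array([135.31071087, 584.00440385, 230.30355204]), 'tcp_rot': array([-1.79898424e+02, -9.10384426e-03,  1.66950102e+02]), 'ft_force': array([ 0.12226618,  0.11650511, -1.46668041]), 'wrist_torque': array([-0.03857249,  0.02019336, -0.03864955]), 'grip_force': 0.0, 'finger_gap': 85.48398060297896}
```

View pics/scene0.png

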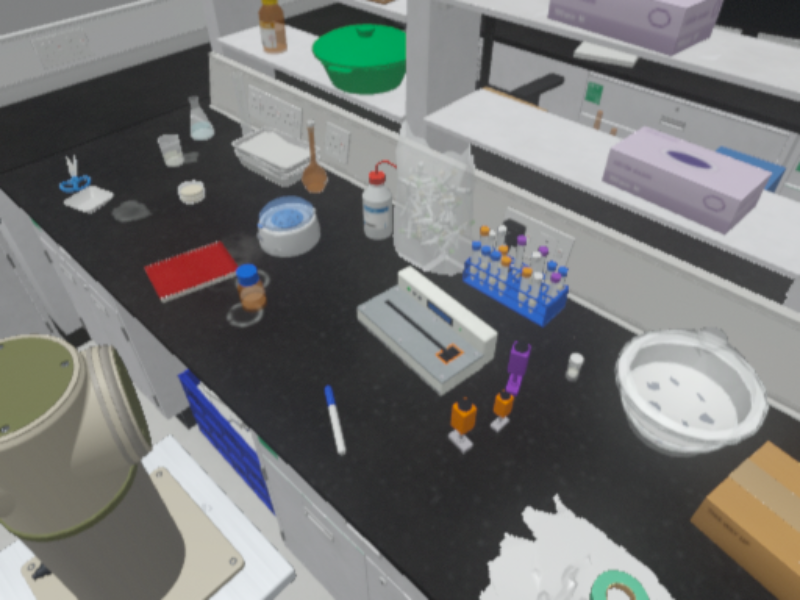

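View pics/side0.png

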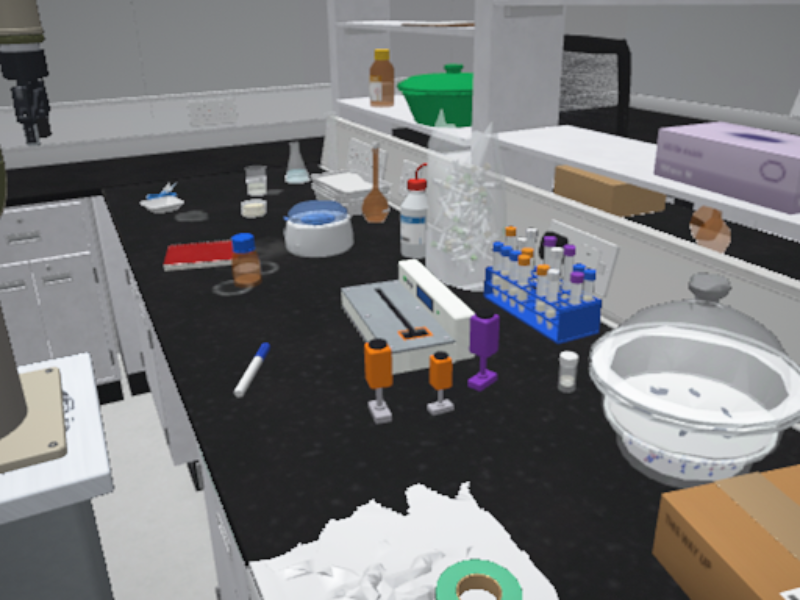

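The pictures show the small orange key at about (503,404) in scene and (440,370) in side. The larger orange look-alike is at (463,415) in scene and the purple one at (518,365). The feeder window is at about (450,353) in scene, and the vial is at (575,365). Next I'll measure these.

Run:
```python
from h import *
for n in ('scene','side'):
    z=np.load(n+'0.npz'); im,P=z['im'],z['P']
    hsv=cv2.cvtColor(im,cv2.COLOR_BGR2HSV)
    def blobs(m,name):
        k,l,s,c=cv2.connectedComponentsWithStats((m&np.isfinite(P[...,2])).astype('uint8'))
        for i in range(1,k):
            if s[i,4]>25:
                q=P[l==i]; 
                if abs(q[:,0].mean()-600)<300 and abs(q[:,1].mean())<400 and np.median(q[:,2])<110: print(n,name,(c[i]*800/512).round(),s[i,4],'med',np.median(q,0).round(),'lo',np.percentile(q,3,0).round(),'hi',np.percentile(q,97,0).round())
    H,S,V=[hsv[...,i] for i in range(3)]
    blobs((H>5)&(H<20)&(S>180)&(V>120),'orange')
    blobs((H>125)&(H<160)&(S>120),'purple')
    m=(P[...,2]>30)&(P[...,2]<39)&(P[...,0]>350)&(P[...,0]<800)&(abs(P[...,1])<350)&(S<60)&(V>90)
    k,l,s,c=cv2.connectedComponentsWithStats(m.astype('uint8'))
    i=1+s[1:,4].argmax(); q=P[l==i]; print('cover',s[i],np.median(q,0).round(1))
    b=cv2.minAreaRect(q[:,:2].astype('float32')); print(b,cv2.boxPoints(b).round(1).tolist())
    # key foot/ world near
    for nm,(u,v) in dict(foot=(500,424) if n=='scene' else (440,406)).items(): print(nm,P[int(v*.64),int(u*.64)])
    a=(slice(330*64//100,450*64//100),slice((420 if n=='scene' else 340)*64//100,(600)*64//100))
    cv2.imwrite(f'pics/{n}crop.png',cv2.resize(im[a],None,fx=6,fy=6,interpolation=cv2.INTER_CUBIC)[:600,:800])
```

```text
scene orange [502. 405.] 121 med [ 522. -224.   63.] lo [ 519. -231.   40.] hi [ 539. -210.   77.]
scene orange [462. 418.] 212 med [ 449. -203.   80.] lo [ 444. -210.   53.] hi [ 468. -182.   98.]
scene purple [516. 369.] 285 med [ 602. -194.   63.] lo [ 594. -207.    5.] hi [ 629. -180.  101.]
cover [ 229  182   88   64 1895] [568.7  -6.8  36.3]
((588.892822265625, 0.6882171630859375), (243.42369079589844, 129.55389404296875), 82.8361587524414) [[509.3999938964844, -112.0], [638.0, -128.1999969482422], [668.2999877929688, 113.4000015258789], [539.7999877929688, 129.5]]
foot [ 526.62268274 -224.33337342   11.21017156]
side orange [525. 256.] 71 med [788. -38.  97.] lo [776. -48.  88.] hi [813. -13. 100.]
side orange [542. 269.] 35 med [779. -91.  96.] lo [775. -95.  89.] hi [788. -86. 101.]
side orange [377. 366.] 407 med [ 454. -209.   75.] lo [ 444. -212.   49.] hi [ 469. -190.   96.]
side orange [440. 372.] 252 med [ 526. -231.   58.] lo [ 519. -234.   39.] hi [ 540. -218.   75.]
side purple [577. 276.] 52 med [ 806. -139.   96.] lo [ 799. -144.   88.] hi [ 824. -131.  101.]
side purple [483. 349.] 662 med [ 605. -200.   62.] lo [ 594. -209.    0.] hi [ 656. -135.   99.]
cover [ 218  179   82   48 1734] [571.  -15.5  35.6]
((575.5560913085938, -2.1913604736328125), (251.20068359375, 116.57073211669922), 88.36442565917969) [[513.7000122070312, -126.0999984741211], [630.2000122070312, -129.39999389648438], [637.4000244140625, 121.69999694824219], [520.9000244140625, 125.0]]
foot [ 528.83812656 -224.88906463    8.92089632]
```

View pics/scenecrop.png

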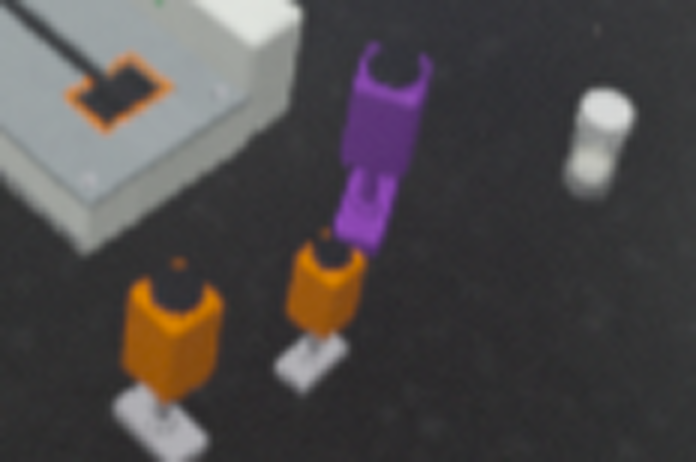

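The small key's handle is centred near (529,-223) with its top at 75 mm, which matches the given size. The key's foot runs roughly along world x. Now I'll work out the shift to a viewing pose.

```bash
cat >> h.py <<'E'
def shift(goal,yaw,s=None):
    s=s or r.sense(); M=R.from_euler('xyz',s['tcp_rot'],degrees=True)
    G=R.from_euler('xyz',[180,0,yaw],degrees=True)
    return M.inv().apply(np.array(goal)-s['tool_pos']).round(1), (M.inv()*G).as_rotvec().round(4)
E
python3 - <<'E'
from h import *
p=r.camera_params('wrist'); print(np.array(p['tool_from_camera']).round(2).tolist(),p['fx'])
print(shift([520,-140,300],180))
E
```

```text
[[-0.0, -0.96, -0.29, 72.81], [1.0, -0.0, 0.0, -0.18], [-0.0, -0.29, 0.96, -143.62], [0.0, 0.0, 0.0, 1.0]] 293.132057304092
(array([-538.2, -618.6,  -68.7]), array([-0.0017, -0.0004, -0.2278]))
```

Emit:
jog_arm --rows '[[[-538,-619,0],[0,0,-0.228]],[[-538,-619,0],[0,0,-0.228]],[[-538,-619,0],[0,0,-0.228]],[[-538,-619,0],[0,0,-0.228]],[[-538,-619,0],[0,0,-0.228]],[[-538,-619,0],[0,0,-0.228]],[[-538,-619,0],[0,0,-0.228]],[[-538,-619,0],[0,0,-0.228]],[[-538,-619,0],[0,0,-0.228]],[[-538,-619,0],[0,0,-0.228]]]'

```text
time: 1.1
tool_pos: [370.1, 140.9, 231.2]
tcp_rot: [180.0, 0.0, -180.0]
ft_force: [0.6, 1.2, -0.1]
finger_gap: 85.5
grip_force: 0.0
```

```bash
python3 -c "
from h import *
s=r.sense();print(s['time'],s['tool_pos'],s['tcp_rot'],s['joint_pos']);print(shift([520,-140,230],180))"
```

```text
1.1 [370.07834385 140.87066198 231.2105169 ] [ 1.79990488e+02  2.20786027e-02 -1.79975841e+02] [ 1.34064674e+01 -2.59821900e+01  1.15183984e+02  4.14366883e-03
  9.07745255e+01 -7.66176367e+01]
(array([-149.8, -280.9,    1.2]), array([0.0002, 0.0004, 0.0004]))
```

Emit:
jog_arm --rows '[[[-150,-281,0],[0,0,0]],[[-150,-281,0],[0,0,0]],[[-150,-281,0],[0,0,0]],[[-150,-281,0],[0,0,0]],[[-150,-281,0],[0,0,0]],[[-150,-281,0],[0,0,0]],[[-150,-281,0],[0,0,0]],[[-150,-281,0],[0,0,0]],[[-150,-281,0],[0,0,0]]]' --grip 60

```text
time: 2.0
tool_pos: [519.3, -138.0, 230.6]
tcp_rot: [179.9, -0.1, 180.0]
ft_force: [0.3, 0.1, -0.8]
finger_gap: 59.9
grip_force: 0.0
```

Run:
```python
from h import *
im,d,P,T,p=snap('wrist'); np.savez('w1.npz',im=im,P=P,T=T); print(r.sense()['tool_pos'],r.sense()['joint_pos'])
cv2.imwrite('pics/w1.png',cv2.resize(im,(800,600),interpolation=cv2.INTER_CUBIC))
```

```text
[ 519.34771882 -137.40103751  230.81913554] [-2.03030733e+01 -2.18491850e+00  9.52719582e+01  2.23352204e-02
  8.69837489e+01 -1.10326342e+02]
```

View pics/w1.png

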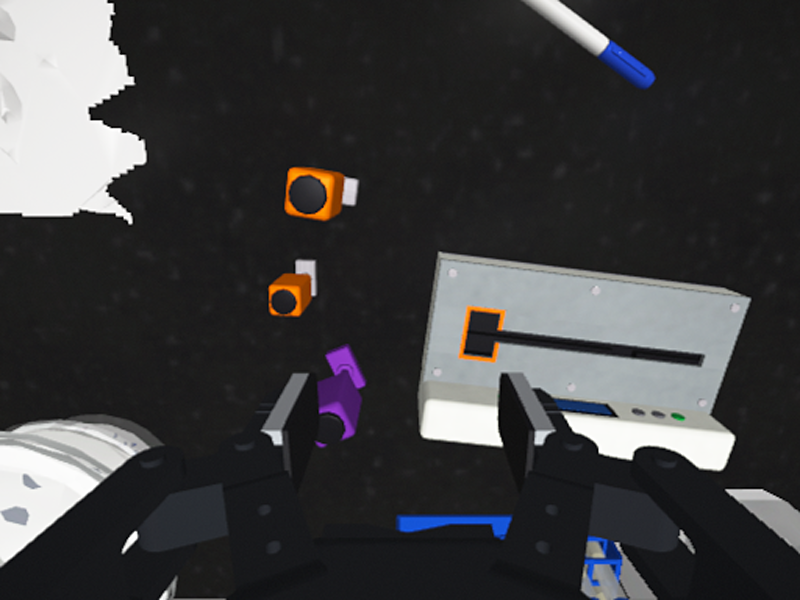

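The wrist view shows the small key's handle top at (285,300) and its foot at (306,272). The window is at (483,333), and the slot runs to (703,360), a feeder yaw of about −7°. Next I'll measure these accurately.

```bash
cat >> h.py <<'E'
def proj(T,p,u,v,z):
    ray=T[:3,:3]@np.array([(u-p['cx'])/p['fx'],(v-p['cy'])/p['fy'],1.]); o=T[:3,3]
    return o+ray*(z-o[2])/ray[2]
def comps(m,minA=30):
    k,l,s,c=cv2.connectedComponentsWithStats(m.astype('uint8')); return [(l==i,s[i],c[i]) for i in range(1,k) if s[i,4]>=minA]
def rect(q):
    c,wh,a=cv2.minAreaRect(np.asarray(q,'float32')); return np.round(c,1),np.round(wh,1),round(a,1)
E
python3 - <<'E'
from h import *
z=np.load('w1.npz'); im,P,T=z['im'],z['P'],z['T']; p=r.camera_params('wrist')
H,S,V=cv2.split(cv2.cvtColor(im,cv2.COLOR_BGR2HSV))
X,Y,Z=[P[...,i] for i in range(3)]
pl=np.stack([np.stack([proj(T,p,u,v,35) for u in range(512)]) for v in range(384)])
o=(H>3)&(H<22)&(S>150)&(V>100)
for m,s,c in comps(o): 
    q=P[m]; print('orange',c*800/512,s[4],np.nanmedian(q,0).round(1),'z max',np.nanpercentile(q[:,2],95))
    if abs(np.nanmedian(q[:,2])-35)<8: print(' window rect',rect(pl[m][:,:2]),cv2.boxPoints(cv2.minAreaRect(pl[m][:,:2].astype('float32'))).round(1).tolist())
# cover
m=(abs(Z-35)<4)&(S<60)&(V>90)&(Y>-160)&(Y<170)
g=max(comps(m),key=lambda t:t[1][4]); print('cover z',np.nanmedian(Z[g[0]]),rect(pl[g[0]][:,:2]))
# slot dark inside cover
hull=cv2.fillConvexPoly(np.zeros((384,512),np.uint8),cv2.convexHull(np.argwhere(g[0])[:,::-1].astype(np.int32)),1)>0
for mm,s,c in comps(hull&(V<75)&~o,60): print('dark',c*1.5625,s[4],rect(pl[mm][:,:2]),cv2.boxPoints(cv2.minAreaRect(pl[mm][:,:2].astype('float32'))).round(1).tolist())
# key: top, foot
near=(abs(X-530)<45)&(abs(Y+223)<40)
top=near&(Z>68); print('keytop',top.sum(),rect(P[top][:,:2]),np.nanmedian(P[top],0))
tt=top&o; print('keytop orange',rect(P[tt][:,:2]))
f=near&(Z>2)&(Z<16)&(V>110)&(S<60)
pf=np.array([proj(T,p,u,v,8) for v,u in np.argwhere(f)]); print('foot',f.sum(),rect(pf[:,:2]),np.nanmedian(Z[f]),cv2.boxPoints(cv2.minAreaRect(pf[:,:2].astype('float32'))).round(1).tolist())
x0,y0=165,155
cv2.imwrite('pics/key.png',cv2.resize(im[y0:y0+60,x0:x0+60],(600,600),interpolation=cv2.INTER_CUBIC))
E
```

```text
orange [317.27430556 191.19405864] 648 [ 458.3 -188.    95.3] z max 98.31165292335754
orange [291.64930556 291.22916667] 450 [ 524.8 -216.    71. ] z max 77.281172691823
orange [479.74537037 331.99074074] 270 [568.7 -82.2  36. ] z max 37.49376554829726
 window rect (array([571., -80.]), array([29.6, 43.7]), 82.9) [[547.5, -92.0], [590.9000244140625, -97.4000015258789], [594.5, -68.0], [551.0999755859375, -62.599998474121094]]
cover z 36.05553544803817 (array([577.4,  -0.8]), array([241.5, 105.5]), 82.8)
dark [558.09264246 342.54582175] 1439 (array([581.8,   3.5]), array([191. ,  35.4]), 82.5) [[551.7999877929688, -88.9000015258789], [586.9000244140625, -93.5], [611.9000244140625, 95.9000015258789], [576.7000122070312, 100.5]]
dark [506.4893018  384.83952703] 111 (array([614.2, -55.5]), array([19. , 14.1]), 3.2) [[604.2999877929688, -49.0], [605.0999755859375, -63.099998474121094], [624.0999755859375, -62.0], [623.2999877929688, -47.900001525878906]]
keytop 9153 (array([ 524.7, -208.3]), array([28.6, 56.3]), 22.7) [ 509.90788664 -192.3638438   299.85570294]
keytop orange (array([ 531.6, -221.8]), array([21.6, 22.2]), 87.1)
foot 152 (array([ 530.9, -221.9]), array([15.3, 28.4]), 86.6) 8.61344608295883 [[516.2000122070312, -228.6999969482422], [544.5999755859375, -230.39999389648438], [545.5, -215.1999969482422], [517.0999755859375, -213.5]]
```

View pics/key.png

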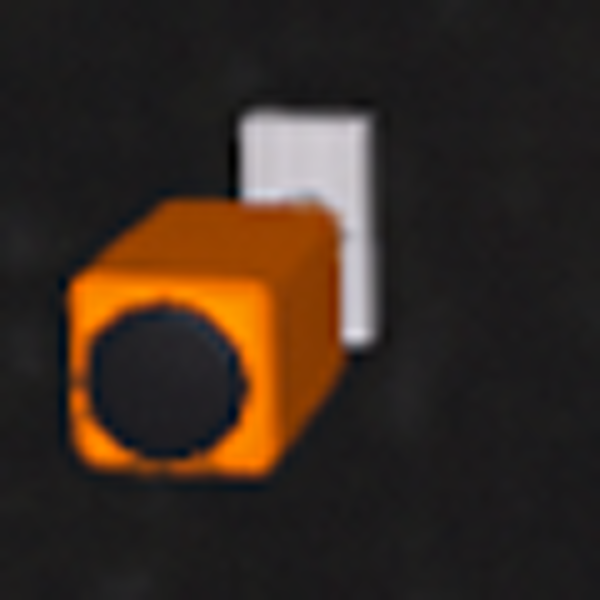

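The key is at (531.3,−221.9) with yaw about −3.2°. The window is at (571.3,−80) and the feeder yaw is about −7.2°. Sizes agree with those given.

```bash
python3 -c "
from h import *
print(r.sense()['tool_pos'],shift([531.3,-221.9,37],176.8))"
```

```text
[ 519.34771882 -137.40103751  230.81913554] (array([-12.1, -84.7, 193.7]), array([ 0.0008, -0.001 ,  0.0562]))
```

Emit:
jog_arm --rows '[[[-6,-42,20],[0,0,0.03]],[[-12,-84,50],[0,0,0.056]],[[-12,-84,90],[0,0,0.056]],[[-12,-84,120],[0,0,0.056]],[[-12,-84,120],[0,0,0.056]],[[-12,-84,120],[0,0,0.056]]]'

```text
time: 2.65
tool_pos: [531.7, -220.9, 111.8]
tcp_rot: [180.0, -0.0, 176.9]
ft_force: [0.3, 0.2, 1.1]
finger_gap: 60.0
grip_force: 0.0
```

Run:
```python
from h import *
im,d,P,T,p=snap('wrist'); s=r.sense(); print(s['tool_pos'],s['tcp_rot'],s['ft_force'])
H,S,V=cv2.split(cv2.cvtColor(im,cv2.COLOR_BGR2HSV))
o=(H>3)&(H<22)&(S>150)&(V>100)
X,Y,Z=[P[...,i] for i in range(3)]
near=(abs(X-530)<40)&(abs(Y+223)<35)
t=near&o&(Z>72)&(Z<82); print('top',t.sum(),rect(P[t][:,:2]),np.nanmedian(Z[t]))
f=near&(Z>2)&(Z<16)&(V>110)&(S<60); 
if f.sum()>30:
    pf=np.array([proj(T,p,u,v,8) for v,u in np.argwhere(f)]); print('foot',f.sum(),rect(pf[:,:2]))
print(shift([531.3,-221.9,37],176.8))
```

```text
[ 532.83823103 -221.58048646  113.41274515] [-1.79951103e+02  1.21061223e-01  1.76883374e+02] [ 0.58923345 -0.67415465  1.48913915]
top 496 (array([ 531.4, -222.3]), array([21.5, 21.9]), 87.6) 75.35230867529167
foot 263 (array([ 523.1, -221.6]), array([14.9, 12.6]), 86.9)
(array([ 1.7, -0.3, 76.4]), array([-0.0009,  0.0021,  0.0015]))
```

Emit:
jog_arm --rows '[[[0.5,0,30],[0,0,0]],[[0.5,0,55],[0,0,0]],[[0.5,0,74],[0,0,0]],[[0.5,0,74],[0,0,0]],[[0.5,0,74],[0,0,0]]]'

```text
time: 3.2
tool_pos: [532.8, -222.4, 39.7]
tcp_rot: [-179.9, 0.1, 176.8]
ft_force: [1.1, 0.1, 0.2]
finger_gap: 59.7
grip_force: 0.0
```

Emit:
jog_arm --rows '[[[0,0,0],[0,0,0]],[[0,0,0],[0,0,0]],[[0,0,0],[0,0,0]],[[0,0,0],[0,0,0]],[[0,0,0],[0,0,0]],[[0,0,0],[0,0,0]]]' --grip 15 --force 40

```text
time: 3.8
tool_pos: [531.6, -222.3, 37.6]
tcp_rot: [-180.0, 0.0, 176.8]
ft_force: [0.7, -0.0, 1.3]
finger_gap: 21.5
grip_force: 44.6
```

Emit:
jog_arm --rows '[[[0,0,-20],[0,0,0]],[[0,0,-50],[0,0,0]],[[0,0,-65],[0,0,0]],[[-8,35,-65],[0,0,-0.02]],[[-16,72,-65],[0,0,-0.04]],[[-24,108,-65],[0,0,-0.07]],[[-31.4,144,-65],[0,0,-0.07]],[[-31.4,144,-65],[0,0,-0.07]],[[-31.4,144,-65],[0,0,-0.07]],[[-31.4,144,-65],[0,0,-0.07]]]'

```text
time: 4.8
tool_pos: [570.3, -80.8, 101.9]
tcp_rot: [-180.0, -0.0, -179.2]
ft_force: [0.4, -0.7, -1.2]
finger_gap: 21.5
grip_force: 44.3
```

Run:
```python
from h import *
s=r.sense(); print(s['tool_pos'],s['tcp_rot'],s['ft_force'],s['finger_gap'])
im,d,P,T,p=snap('wrist'); np.savez('w2.npz',im=im,P=P,T=T)
cv2.imwrite('pics/w2.png',cv2.resize(im,(800,600),interpolation=cv2.INTER_CUBIC))
im,d,P,T,p=snap('side'); cv2.imwrite('pics/s2.png',cv2.resize(im[150:290,180:360],(720,560),interpolation=cv2.INTER_CUBIC)); np.savez('s2.npz',im=im,P=P,T=T)
```

```text
[570.34000732 -80.77921986 101.9001939 ] [-1.79983426e+02 -4.28437753e-02 -1.79199854e+02] [ 0.36491113 -0.69334419 -1.21525359] 21.46221521627085
```

View pics/w2.png

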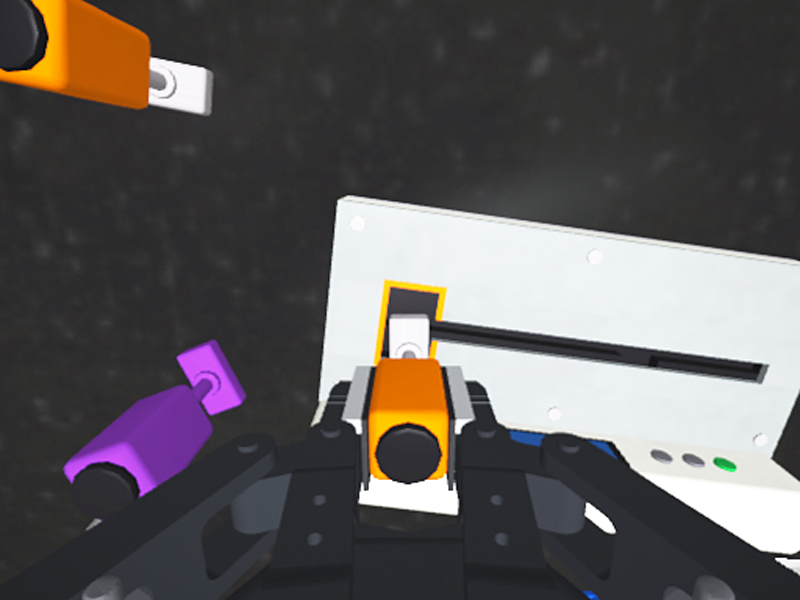

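View pics/s2.png

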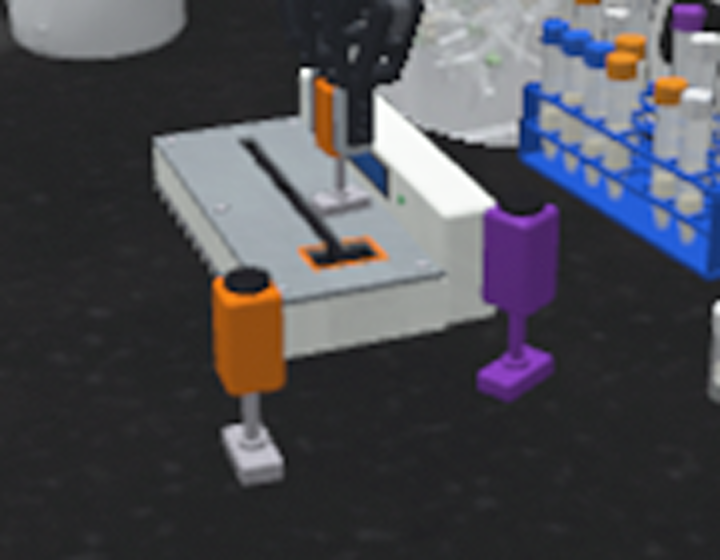

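The wrist view shows the foot at (408,340), near the window at (412,320), and the key upright in the grip. My turn had the wrong sign, so I'll correct the yaw by +0.14 rad.

Emit:
jog_arm --rows '[[[0,0,0],[0,0,0.07]],[[0,0,0],[0,0,0.14]],[[0,0,0],[0,0,0.14]],[[0,0,0],[0,0,0.14]]]'

```text
time: 5.3
tool_pos: [570.6, -80.9, 102.3]
tcp_rot: [-180.0, -0.0, 172.8]
ft_force: [0.2, 0.3, -0.7]
finger_gap: 21.2
grip_force: 44.4
```

```bash
cat > win.py <<'E'
from h import *
s=r.sense(); print(s['tool_pos'],s['tcp_rot'],s['ft_force'],s['finger_gap'])
im,d,P,T,p=snap('wrist')
X,Y,Z=[P[...,i] for i in range(3)]
H,S,V=cv2.split(cv2.cvtColor(im,cv2.COLOR_BGR2HSV))
zf=s['tool_pos'][2]-37.6+8
f=(S<60)&(V>120)&(abs(Z-zf)<7)&(abs(X-s['tool_pos'][0])<25)&(abs(Y-s['tool_pos'][1])<13)
pf=np.array([proj(T,p,u,v,zf) for v,u in np.argwhere(f)])[:,:2]; print('foot',f.sum(),np.nanmedian(Z[f]),rect(pf),cv2.boxPoints(cv2.minAreaRect(pf.astype('float32'))).round(1).tolist())
def pln(m): return np.array([proj(T,p,u,v,35) for v,u in np.argwhere(m)])[:,:2]
o=(H>3)&(H<30)&(S>150)&(V>100)&(abs(Z-35)<5)
q=pln(o); print('win',o.sum(),rect(q),cv2.boxPoints(cv2.minAreaRect(q.astype('float32'))).round(1).tolist())
c=(abs(Z-35)<4)&(S<60)&(V>120)&(Y>-160)&(Y<180)
g=max(comps(c),key=lambda t:t[1][4])[0]; print('cover z',np.nanmedian(Z[g]))
# slot centre line from dark pixels in band around expected line
d0=(V<90)&(abs(Z-25)<20)
q=pln(d0); O=np.array([581.5,-.7]); a=np.radians(-7.2); Rm=np.array([[np.cos(a),-np.sin(a)],[np.sin(a),np.cos(a)]])
l=(q-O)@Rm; k=(abs(l[:,0])<12)&(l[:,1]>-55)&(l[:,1]<95); l=l[k]
# median x per y-bin
ys=np.arange(-50,95,8); xs=[((l[abs(l[:,1]-y)<4][:,0].max()+l[abs(l[:,1]-y)<4][:,0].min())/2) if (abs(l[:,1]-y)<4).any() else np.nan for y in ys]
print('slot',np.round(xs,1)); ok=np.isfinite(xs); print(np.polyfit(ys[ok],np.array(xs)[ok],1))
print('foot in feeder', (np.array(rect(pf)[0])-O)@Rm,'tcp in feeder',(s['tool_pos'][:2]-O)@Rm)
cv2.imwrite('pics/w3.png',cv2.resize(im[150:300,200:420],(800,545),interpolation=cv2.INTER_CUBIC))
E
python3 win.py
```

```text
[570.60533641 -80.86723246 102.29608207] [-1.79998322e+02 -6.50209165e-04  1.72842484e+02] [ 0.15406957  0.27739588 -0.70664518] 21.234471970418284
foot 675 72.07579293748779 (array([562.2, -79.8]), array([15.3, 18.1]), 82.8) [[552.2999877929688, -86.30000305175781], [570.2000122070312, -88.5], [572.0999755859375, -73.30000305175781], [554.2000122070312, -71.0999984741211]]
win 404 (array([ 531.5, -133.4]), array([174.2,  47.4]), 55.0) [[462.1000061035156, -191.10000610351562], [500.8999938964844, -218.3000030517578], [600.9000244140625, -75.69999694824219], [562.2000122070312, -48.5]]
cover z 36.06519823484473
slot [-0.6 -0.6 -0.6 -0.6 -0.6 -0.6 -0.6 -0.6 -0.6 -0.6 -0.6 -0.6 -0.7 -0.7
 -0.7 -0.7 -0.7 -0.7 -0.7]
[-1.76414823e-04 -6.42308943e-01]
foot in feeder [ -9.23395496 -80.89520428] tcp in feeder [ -0.76113744 -80.9005533 ]
```

Emit:
jog_arm --rows '[[[0,1,12],[0,0,0]],[[0,1,22],[0,0,0]],[[0,1,22],[0,0,0]],[[0,1,22],[0,0,0]]]'

```text
time: 5.75
tool_pos: [570.1, -78.9, 79.3]
tcp_rot: [180.0, -0.1, 172.8]
ft_force: [0.4, 0.4, 0.2]
finger_gap: 21.5
grip_force: 44.4
```

```bash
sed -i 's/^o=.*/&\&(abs(X-571)<35)\&(abs(Y+80)<25)/; s/^ok/&/' win.py; sed -i "s/^print('slot'/print('wid',[round(float(np.ptp(l[abs(l[:,1]-y)<4][:,0])),1) for y in ys]); &/" win.py
sed -i "s/^print('slot'/&/; s/^ys=/ys=/" win.py; sed -i "s/print('slot'/print('slot'/" win.py
cat >> win.py <<'E'
w=(q0:=pln(o)); w=(w-O)@Rm; print('window edges feeder x',np.percentile(w[:,0],[1,99]).round(1),'y',np.percentile(w[:,1],[1,99]).round(1))
ff=(pf-O)@Rm; print('foot edges x',ff[:,0].min(),'y',np.percentile(ff[:,1],[1,99]))
E
python3 win.py
```

```text
[570.11064111 -78.88750517  79.25072233] [ 1.79989001e+02 -1.10520842e-01  1.72811947e+02] [0.42555316 0.42443997 0.22652283] 21.467369170586718
foot 680 49.06988116413359 (array([561.7, -77.8]), array([15.3, 18.1]), 82.8) [[551.7000122070312, -84.19999694824219], [569.7000122070312, -86.5], [571.5999755859375, -71.30000305175781], [553.7000122070312, -69.0999984741211]]
win 419 (array([564.6, -79.8]), array([29.2, 31. ]), 83.8) [[547.5999755859375, -92.69999694824219], [578.5, -96.0], [581.5999755859375, -67.0], [550.7999877929688, -63.599998474121094]]
cover z 36.028049180703576
wid [8.1, 8.1, 8.1, 8.1, 8.1, 8.1, 8.1, 8.1, 8.1, 8.1, 8.1, 8.1, 8.1, 8.1, 8.1, 8.1, 8.1, 8.1, 8.1]
slot [-1.1 -1.1 -1.1 -1.1 -1.1 -1.  -1.  -1.  -1.  -1.  -1.  -1.  -1.  -1.
 -1.  -1.  -1.  -1.  -1. ]
[ 4.86890900e-04 -1.04484944e+00]
foot in feeder [ -9.98067878 -78.9736415 ] tcp in feeder [ -1.50005755 -78.99843851]
window edges feeder x [-22.1   8.2] y [-95.2 -66. ]
foot edges x -19.06381972289929 y [-86.57476352 -71.37256007]
```

View pics/w3.png

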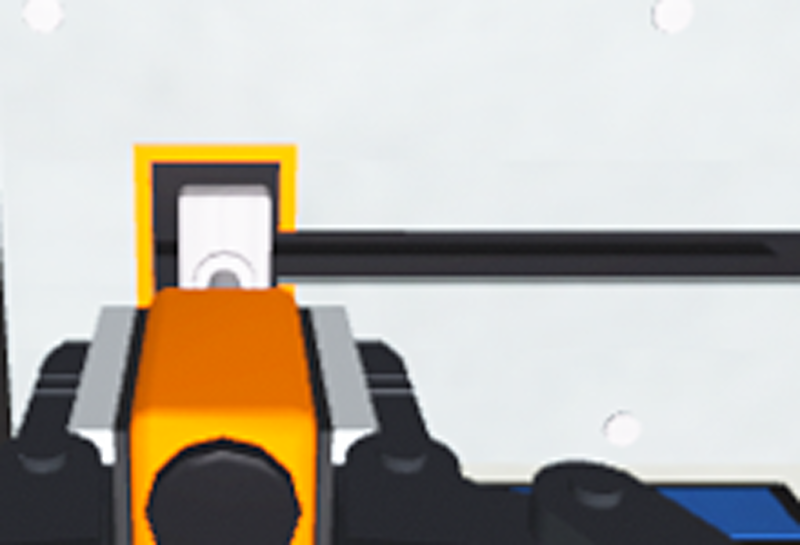

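The foot is centred at feeder (−1.5,−79) relative to the window and slot, which are at (−0.2,−80.6). I'll correct by that difference, then lower the foot to just above the bars.

Emit:
jog_arm --rows '[[[-1.3,-1.6,0],[0,0,0]],[[-1.3,-1.6,0],[0,0,0]],[[-1.3,-1.6,4],[0,0,0]],[[-1.3,-1.6,8],[0,0,0]],[[-1.3,-1.6,12],[0,0,0]],[[-1.3,-1.6,16],[0,0,0]],[[-1.3,-1.6,18],[0,0,0]],[[-1.3,-1.6,18],[0,0,0]]]'

```text
time: 6.6
tool_pos: [571.5, -80.8, 61.7]
tcp_rot: [180.0, -0.1, 172.8]
ft_force: [-0.6, -0.7, -1.3]
finger_gap: 21.5
grip_force: 44.4
```

```bash
cat > st.py <<'E'
from h import *
O=np.array([581.5,-.7]); a=np.radians(-7.2); Rm=np.array([[np.cos(a),-np.sin(a)],[np.sin(a),np.cos(a)]])
F=[];L=[];B=[]
for i in range(5):
    s=r.sense(); im,d,P,T,p=snap('wrist'); F.append(s['ft_force']); L.append(s['tool_pos'])
    if i==4:
        X,Y,Z=[P[...,k] for k in range(3)]; H,S,V=cv2.split(cv2.cvtColor(im,cv2.COLOR_BGR2HSV)); t=s['tool_pos']
        n=(abs(X-t[0])<14)&(abs(Y-t[1])<14)&(Z>t[2]+10)&(Z<t[2]+60)
        print('handle top',np.nanpercentile(Z[n&(S>150)],95)-t[2],'button',np.nanpercentile(Z[n&(V<70)],[50,90])-t[2])
m=np.mean(L,0); f=np.mean(F,0); print('tcp feeder',((m[:2]-O)@Rm).round(2),m[2].round(2),'F feeder',(f[:2]@Rm).round(2),f[2].round(2),'sd',np.std(F,0).round(2),'t',s['time'])
E
python3 st.py
```

```text
handle top 37.478407632183625 button [40.36757512 51.74874209]
tcp feeder [  0.52 -80.72] 62.2 F feeder [ 0.04 -0.29] -1.21 sd [0.34 0.4  0.31] t 6.8
```

Emit:
jog_arm --rows '[[[0,0,2],[0,0,0]],[[0,0,4],[0,0,0]],[[0,0,6],[0,0,0]],[[0,0,8],[0,0,0]],[[0,0,8],[0,0,0]],[[0,0,8],[0,0,0]]]'

```text
time: 7.45
tool_pos: [572.2, -80.9, 54.5]
tcp_rot: [-180.0, 0.0, 172.8]
ft_force: [-0.0, -0.1, 2.4]
finger_gap: 21.4
grip_force: 44.8
```

```bash
python3 st.py
```

```text
handle top 37.578494514484284 button [40.41405284 52.20981655]
tcp feeder [  0.82 -80.75] 54.55 F feeder [0.43 0.02] 2.12 sd [0.45 0.32 0.38] t 7.65
```

Emit:
jog_arm --rows '[[[0.3,0,2],[0,0,0]],[[0.7,3,2],[0,0,0]],[[0.7,9,2],[0,0,0]],[[0.7,15,2],[0,0,0]],[[0.7,21,2],[0,0,0]],[[0.7,27,2],[0,0,0]],[[0.7,33,2],[0,0,0]],[[0.7,39,2],[0,0,0]],[[0.7,42,2],[0,0,0]],[[0.7,42,2],[0,0,0]]]'

```text
time: 8.7
tool_pos: [576.6, -38.2, 52.3]
tcp_rot: [180.0, -0.0, 172.8]
ft_force: [0.4, 1.3, 3.7]
finger_gap: 21.4
grip_force: 44.8
```

```bash
python3 st.py
```

```text
handle top 37.57124090830765 button [40.34670205 51.47807344]
tcp feeder [ -0.17 -37.96] 52.27 F feeder [0.36 2.37] 2.9 sd [0.26 0.66 0.51] t 8.9
```

Emit:
jog_arm --rows '[[[0,3,0],[0,0,0]],[[0,6,0],[0,0,0]],[[0,9,0],[0,0,0]],[[0,12,0],[0,0,0]],[[0,15,0],[0,0,0]],[[0,15,0],[0,0,0]]]'

```text
time: 9.55
tool_pos: [578.5, -23.7, 52.3]
tcp_rot: [180.0, 0.0, 172.8]
ft_force: [0.6, 0.3, 2.3]
finger_gap: 21.3
grip_force: 44.9
```

Emit:
jog_arm --rows '[[[0,1,0],[0,0,0]],[[0,2,0],[0,0,0]],[[0,3,0],[0,0,0]],[[0,3,0],[0,0,0]]]'

```text
time: 9.95
tool_pos: [578.8, -21.2, 52.3]
tcp_rot: [180.0, -0.0, 172.8]
ft_force: [-0.5, -0.8, 3.0]
finger_gap: 21.8
grip_force: 45.0
```

Emit:
jog_arm --rows '[[[0,1,0],[0,0,0]],[[0,2,0],[0,0,0]],[[0,3,0],[0,0,0]],[[0,3,0],[0,0,0]]]'

```text
time: 10.35
tool_pos: [579.2, -18.1, 52.3]
tcp_rot: [180.0, 0.0, 172.8]
ft_force: [0.5, -1.1, 2.8]
finger_gap: 21.3
grip_force: 45.1
```

Emit:
jog_arm --rows '[[[0,1,0],[0,0,0]],[[0,2,0],[0,0,0]],[[0,3,0],[0,0,0]],[[0,3,0],[0,0,0]]]'

```text
time: 10.75
tool_pos: [579.6, -15.1, 52.3]
tcp_rot: [180.0, 0.0, 172.8]
ft_force: [-0.2, -1.3, 3.7]
finger_gap: 21.8
grip_force: 45.1
```

Emit:
jog_arm --rows '[[[0,1,0],[0,0,0]],[[0,2,0],[0,0,0]],[[0,3,0],[0,0,0]],[[0,3,0],[0,0,0]]]'

```text
time: 11.15
tool_pos: [580.0, -12.1, 52.3]
tcp_rot: [180.0, 0.0, 172.8]
ft_force: [0.7, -1.8, 3.5]
finger_gap: 21.5
grip_force: 45.1
```

Emit:
jog_arm --rows '[[[0,1,0],[0,0,0]],[[0,2,0],[0,0,0]],[[0,3,0],[0,0,0]],[[0,3,0],[0,0,0]]]'

```text
time: 11.55
tool_pos: [580.3, -9.2, 52.3]
tcp_rot: [180.0, 0.0, 172.8]
ft_force: [-0.9, -1.6, 3.8]
finger_gap: 21.7
grip_force: 45.1
```

Emit:
jog_arm --rows '[[[0,1,0],[0,0,0]],[[0,2,0],[0,0,0]],[[0,3,0],[0,0,0]],[[0,3,0],[0,0,0]]]'

```text
time: 11.95
tool_pos: [580.7, -6.2, 52.3]
tcp_rot: [180.0, 0.0, 172.8]
ft_force: [0.4, -1.3, 3.7]
finger_gap: 21.5
grip_force: 45.1
```

Emit:
jog_arm --rows '[[[0,1,0],[0,0,0]],[[0,2,0],[0,0,0]],[[0,3,0],[0,0,0]],[[0,3,0],[0,0,0]]]'

```text
time: 12.35
tool_pos: [581.1, -3.2, 52.3]
tcp_rot: [180.0, -0.0, 172.8]
ft_force: [-1.0, -2.2, 3.5]
finger_gap: 21.5
grip_force: 45.1
```

Emit:
jog_arm --rows '[[[0,1,0],[0,0,0]],[[0,2,0],[0,0,0]],[[0,3,0],[0,0,0]],[[0,3,0],[0,0,0]]]'

```text
time: 12.75
tool_pos: [581.5, -0.2, 52.3]
tcp_rot: [180.0, 0.0, 172.8]
ft_force: [-0.4, -2.3, 3.0]
finger_gap: 21.4
grip_force: 45.1
```

Emit:
jog_arm --rows '[[[0,1,0],[0,0,0]],[[0,2,0],[0,0,0]],[[0,3,0],[0,0,0]],[[0,3,0],[0,0,0]]]'

```text
time: 13.15
tool_pos: [581.8, 2.7, 52.3]
tcp_rot: [180.0, 0.0, 172.8]
ft_force: [0.6, -1.9, 2.4]
finger_gap: 21.3
grip_force: 45.1
```

Emit:
jog_arm --rows '[[[0,1,0],[0,0,0]],[[0,2,0],[0,0,0]],[[0,3,0],[0,0,0]],[[0,3,0],[0,0,0]]]'

```text
time: 13.55
tool_pos: [582.2, 5.7, 52.3]
tcp_rot: [180.0, 0.0, 172.8]
ft_force: [-0.2, -2.7, 3.2]
finger_gap: 21.5
grip_force: 45.1
```

Emit:
jog_arm --rows '[[[0,1,0],[0,0,0]],[[0,2,0],[0,0,0]],[[0,3,0],[0,0,0]],[[0,3,0],[0,0,0]]]'

```text
time: 13.95
tool_pos: [582.6, 8.7, 52.3]
tcp_rot: [180.0, -0.0, 172.8]
ft_force: [-0.5, -1.5, 3.3]
finger_gap: 21.6
grip_force: 45.1
```

Emit:
jog_arm --rows '[[[0,1,0],[0,0,0]],[[0,2,0],[0,0,0]],[[0,3,0],[0,0,0]],[[0,3,0],[0,0,0]]]'

```text
time: 14.35
tool_pos: [582.9, 11.7, 52.3]
tcp_rot: [180.0, 0.0, 172.8]
ft_force: [0.5, -1.8, 3.0]
finger_gap: 21.8
grip_force: 45.1
```

Emit:
jog_arm --rows '[[[0,1,0],[0,0,0]],[[0,2,0],[0,0,0]],[[0,3,0],[0,0,0]],[[0,3,0],[0,0,0]]]'

```text
time: 14.75
tool_pos: [583.3, 14.7, 52.3]
tcp_rot: [180.0, 0.0, 172.8]
ft_force: [-0.7, -1.6, 2.5]
finger_gap: 21.5
grip_force: 45.1
```

Emit:
jog_arm --rows '[[[0,1,0],[0,0,0]],[[0,2,0],[0,0,0]],[[0,3,0],[0,0,0]],[[0,3,0],[0,0,0]]]'

```text
time: 15.15
tool_pos: [583.7, 17.6, 52.3]
tcp_rot: [180.0, -0.0, 172.8]
ft_force: [0.2, -2.0, 3.0]
finger_gap: 21.5
grip_force: 45.1
```

Emit:
jog_arm --rows '[[[0,1,0],[0,0,0]],[[0,2,0],[0,0,0]],[[0,3,0],[0,0,0]],[[0,3,0],[0,0,0]]]'

```text
time: 15.55
tool_pos: [584.1, 20.6, 52.3]
tcp_rot: [180.0, 0.0, 172.8]
ft_force: [0.4, -1.5, 1.8]
finger_gap: 21.6
grip_force: 45.1
```

Emit:
jog_arm --rows '[[[0,1,0],[0,0,0]],[[0,2,0],[0,0,0]],[[0,2,0],[0,0,0]]]'

```text
time: 15.85
tool_pos: [584.3, 22.6, 52.3]
tcp_rot: [180.0, 0.0, 172.8]
ft_force: [0.1, -1.6, 2.7]
finger_gap: 21.4
grip_force: 45.1
```

Emit:
jog_arm --rows '[[[0,1,0],[0,0,0]],[[0,2,0],[0,0,0]],[[0,3,0],[0,0,0]],[[0,3,0],[0,0,0]]]'

```text
time: 16.25
tool_pos: [584.7, 25.6, 52.3]
tcp_rot: [180.0, -0.0, 172.8]
ft_force: [-0.3, -1.6, 3.2]
finger_gap: 21.5
grip_force: 45.1
```

Emit:
jog_arm --rows '[[[0,1,0],[0,0,0]],[[0,2,0],[0,0,0]],[[0,3,0],[0,0,0]],[[0,3,0],[0,0,0]]]'

```text
time: 16.65
tool_pos: [585.1, 28.6, 52.3]
tcp_rot: [180.0, 0.0, 172.8]
ft_force: [0.6, -2.6, 3.2]
finger_gap: 21.4
grip_force: 45.1
```

Emit:
jog_arm --rows '[[[0,1,0],[0,0,0]],[[0,2,0],[0,0,0]],[[0,3,0],[0,0,0]],[[0,3,0],[0,0,0]]]'

```text
time: 17.05
tool_pos: [585.5, 31.5, 52.3]
tcp_rot: [180.0, 0.0, 172.8]
ft_force: [0.6, -2.3, 2.4]
finger_gap: 21.7
grip_force: 45.1
```

Emit:
jog_arm --rows '[[[0,1,0],[0,0,0]],[[0,2,0],[0,0,0]],[[0,3,0],[0,0,0]],[[0,3,0],[0,0,0]]]'

```text
time: 17.45
tool_pos: [585.8, 34.5, 52.3]
tcp_rot: [180.0, 0.0, 172.8]
ft_force: [-0.2, -2.3, 3.3]
finger_gap: 21.6
grip_force: 45.1
```

Emit:
jog_arm --rows '[[[0,1,0],[0,0,0]],[[0,2,0],[0,0,0]],[[0,3,0],[0,0,0]],[[0,3,0],[0,0,0]]]'

```text
time: 17.85
tool_pos: [586.2, 37.5, 52.3]
tcp_rot: [180.0, 0.0, 172.8]
ft_force: [-0.8, -1.4, 2.5]
finger_gap: 21.2
grip_force: 45.0
```

Emit:
jog_arm --rows '[[[0,1,0],[0,0,0]],[[0,2,0],[0,0,0]],[[0,3,0],[0,0,0]],[[0,3,0],[0,0,0]]]'

```text
time: 18.25
tool_pos: [586.3, 40.8, 52.0]
tcp_rot: [180.0, -0.0, 172.8]
ft_force: [0.3, -0.6, -0.6]
finger_gap: 21.8
grip_force: 44.4
```

Fz fell from about 3 N to −0.6 N, so the foot has dropped into the notch at feeder y ≈ 41. I'll stop sliding and lower it gently to the notch floor.

```bash
python3 st.py
```

```text
handle top 37.5257254221443 button [40.29558411 51.33707337]
tcp feeder [-0.6  41.73] 51.78 F feeder [0.11 0.34] -0.93 sd [0.44 0.71 0.67] t 18.45
```

Emit:
jog_arm --rows '[[[0,0,1],[0,0,0]],[[0,0,2],[0,0,0]],[[0,0,3],[0,0,0]],[[0,0,3],[0,0,0]],[[0,0,3],[0,0,0]]]'

```text
time: 19.0
tool_pos: [586.4, 40.6, 49.3]
tcp_rot: [180.0, -0.0, 172.8]
ft_force: [-1.6, 5.6, 1.6]
finger_gap: 21.6
grip_force: 44.7
```

```bash
python3 st.py
```

```text
handle top 37.58413602459868 button [40.2817371  50.91911876]
tcp feeder [-0.28 41.58] 49.3 F feeder [-2.8   4.69] 1.39 sd [0.38 0.51 0.23] t 19.2
```

The foot reached the floor at the expected height (TCP 49.3). There is about 5 N of side load against the right wall, so I'll ease toward the notch centre.

Emit:
jog_arm --rows '[[[0.3,0.5,0],[0,0,0]],[[0.5,1,0],[0,0,0]],[[0.5,1,0],[0,0,0]]]'

```text
time: 19.55
tool_pos: [586.4, 40.8, 49.4]
tcp_rot: [-180.0, 0.0, 172.8]
ft_force: [-1.6, -0.6, 0.7]
finger_gap: 21.4
grip_force: 44.7
```

```bash
python3 st.py
```

```text
handle top 37.56984120211118 button [40.27161888 50.83076062]
tcp feeder [-0.39 41.8 ] 49.41 F feeder [-1.02 -0.98] 1.43 sd [0.62 0.83 0.47] t 19.75
```

Emit:
jog_arm --rows '[[[0,0,0],[0,0,0]],[[0,0,0],[0,0,0]],[[0,0,0],[0,0,0]],[[0,0,0],[0,0,0]],[[0,0,0],[0,0,0]]]' --grip 50

```text
time: 20.3
tool_pos: [586.2, 41.3, 49.3]
tcp_rot: [-180.0, 0.0, 172.8]
ft_force: [-0.2, -0.5, 0.0]
finger_gap: 50.2
grip_force: 0.0
```

Emit:
jog_arm --rows '[[[0,0,-10],[0,0,0]],[[0,0,-30],[0,0,0]],[[0,0,-60],[0,0,0]],[[0,0,-90],[0,0,0]],[[20,0,-120],[0,0,0]],[[40,0,-120],[0,0,0]],[[40,0,-120],[0,0,0]]]'

```text
time: 21.0
tool_pos: [546.0, 46.7, 171.4]
tcp_rot: [180.0, 0.1, 172.8]
ft_force: [0.7, 0.4, -0.1]
finger_gap: 50.0
grip_force: 0.0
```

Run:
```python
from h import *
O=np.array([581.5,-.7]); a=np.radians(-7.2); Rm=np.array([[np.cos(a),-np.sin(a)],[np.sin(a),np.cos(a)]])
ims=[]
for n in ('wrist','side'):
    im,d,P,T,p=snap(n); H,S,V=cv2.split(cv2.cvtColor(im,cv2.COLOR_BGR2HSV)); Z=P[...,2]
    m=(H>3)&(H<25)&(S>150)&(abs(P[...,0]-587)<30)&(abs(P[...,1]-41)<30)&(Z>40)
    q=P[m]; print(n,m.sum(),'z',np.nanpercentile(q[:,2],[2,50,98]).round(1))
    t=m&(Z>np.nanpercentile(q[:,2],98)-5); print('top rect feeder',rect((P[t][:,:2]-O)@Rm))
    v,u=np.argwhere(m).mean(0).astype(int); c=im[max(v-75,0):v+75,max(u-100,0):u+100]; ims.append(cv2.resize(c,(400,300),interpolation=cv2.INTER_CUBIC))
cv2.imwrite('pics/end.png',np.hstack(ims)); print(r.sense()['ft_force'],r.sense()['time'])
```

```text
wrist 569 z [53.9 81.9 91. ]
top rect feeder (array([-2. , 41.9]), array([21.1, 20.7]), 0.2)
side 160 z [49.3 70.4 88.2]
top rect feeder (array([-7.1, 35.3]), array([14.3, 24.8]), 51.5)
[-0.26564566  0.43601162 -0.04209645] 21.1
```

View pics/end.png

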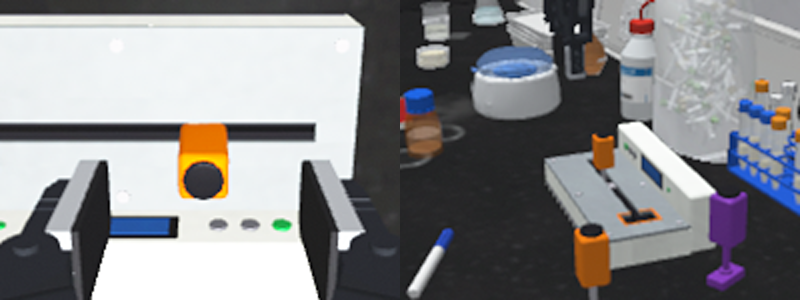

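Run:
```python
from h import *
O=np.array([581.5,-.7]); a=np.radians(-7.2); Rm=np.array([[np.cos(a),-np.sin(a)],[np.sin(a),np.cos(a)]])
im,d,P,T,p=snap('wrist'); H,S,V=cv2.split(cv2.cvtColor(im,cv2.COLOR_BGR2HSV)); Z=P[...,2]
n=(abs(P[...,0]-585)<20)&(abs(P[...,1]-41)<20)&(Z>40)&(Z<110); o=(H>3)&(H<25)&(S>150)
print(np.histogram(Z[n&o],bins=np.arange(46,102,2)))
t=n&o&(Z>83); q=P[t]; print('top',np.nanmedian(q[:,2]),'plane',np.linalg.lstsq(np.c_[(q[:,:2]-O)@Rm,np.ones(len(q))],q[:,2],rcond=None)[0])
b=n&(V<80)&(Z>80); print('button',np.nanmedian(P[b],0),((np.nanmedian(P[b],0)[:2])-O)@Rm, 'cover',np.nanmedian(Z[(S<60)&(V>120)&(abs(Z-35)<5)]))
```

```text
(array([  0,   0,   2,  14,  12,  20,  16,  20,  23,  18,  18,  16,  23,
        23,  19,  23,  23,  21,  25,  40, 142,  45,  24,   1,   0,   0,
         0]), array([ 46,  48,  50,  52,  54,  56,  58,  60,  62,  64,  66,  68,  70,
        72,  74,  76,  78,  80,  82,  84,  86,  88,  90,  92,  94,  96,
        98, 100]))
top 87.25332361146607 plane [ 9.86160930e-02 -3.84244740e-02  8.93633225e+01]
button [585.18440711  41.01612339  91.45464402] [-1.57306217 41.84895795] cover 35.89367068235771
```

Run:
```python
from h import *
im,d,P,T,p=snap('wrist'); S,V=cv2.split(cv2.cvtColor(im,cv2.COLOR_BGR2HSV))[1:]; Z=P[...,2]
b=(abs(P[...,0]-585)<14)&(abs(P[...,1]-41)<14)&(V<80)&(abs(Z-91)<4); b=cv2.erode(b.astype('uint8'),np.ones((3,3)))>0
q=P[b]; c=q.mean(0); print(b.sum(),np.linalg.lstsq(np.c_[q[:,:2]-c[:2],np.ones(len(q))],q[:,2],rcond=None)[0])
```

```text
190 [ 1.94734029e-02 -1.94586918e-03  9.14465487e+01]
```

```bash
python3 -c "
from bench import r
print(r.hand_in())"
```

```text
the job is handed in; nothing more can be done
None
```

The lock key is standing upright (about 1° of tilt) in the notch at feeder y ≈ 42 mm, fully down by its measured height. The gripper is clear, force readings stayed below about 6 N, and the job is handed in at about 21 s.

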